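# Bring the red-lidded dish round to the pointer

### The arm

A 6-joint arm with a two-finger parallel gripper is mounted at the origin on the work surface. World frame = base frame: x ahead of the robot, y to its left, z up, the work surface at z = 0. Lengths are in mm, angles in rad, forces in N, time in s.
With the tool pointing down it reaches from about 350 to 975 mm from the base axis. Payload 17.4 kg.
Tool frame: the origin (TCP) lies between the finger pads; the fingertips stand 19 mm ahead of it and the grasp point (between the pads) is the TCP; z points along the fingers, y is the line along which they close (so a half turn about z gives the same grasp; the last joint's range is limited). The gripper opens to 85 mm and grips with 20 to 120 N. Pads are 22 mm wide; open, the fingers measure 114 mm over their backs; the gripper's body (76 mm by 85 mm) begins 54 mm behind the grasp point. The pads swing forward as they close: fully open they stand 13 mm farther back than shut.
Start: joints at [-1.262, 0.116, 1.442, -0, 1.584, -0.038], TCP at [229.417, -634.823, 250.303] pointing down, gripper open.
Joint ranges: [-2.83, 2.83], [-0.83, 2.19], [0.07, 2.5], [-1.14, 4.28], [0.01, 3], [-2.97, 2.97]. Speed limits (rad/s): [1.89, 1.89, 2.22, 3.14, 3.14, 3.14].

### API

Orientations are given as [roll, pitch, yaw] about the fixed x, y, z axes, in that order (R = Rz(yaw) Ry(pitch) Rx(roll)).
In Python, from cell import r, snapshot, camera_model, spot_in gives the robot as it stands. The module is installed in compiled form; this text tells all that it offers.
- The arm moves only by the tool drive_tool, never from a script. Its argument "series" is a list of rows, each an object of numbers: "x", "y", "z": the shift along the tool's x, y, z in mm; "twist": the turn about the tool's z in rad; "gripper": the finger opening in mm, from 0 to 85.4. In form: [{"x": .., "y": .., "z": .., "twist": .., "gripper": ..}, ...]. A call has 1 to 12 rows; each row is the pose to reach, as a shift and turn from the pose commanded when the call began, along the tool's axes at that moment; what a row does not reach only later rows make up. A row lasts 1/12 s, in which the tool goes at most 41.7 mm and 7.16 degrees, less where a joint would pass 70% of its speed; a pose out of reach is approached as far as the arm can. A call with a gripper value outside its range is refused whole. The fingers move at their own pace and stop on an object; "grip_force" is the grip in N (left out, the last holds). Time passes only in rows, so rows that repeat a pose let the fingers close. It gives the time, the measured TCP pose, the force, the opening and the grip force at its end, in the units of the state.
- r.state(): the state, without advancing time (a new reading comes with each control period).
- snapshot(name): name is "side" or "top"; returns the picture (384x512x3 uint8, red, green, blue); there is no depth.
- camera_model(name): a dict with "fx", "fy", "cx", "cy" (pixels), "k1" (the pictures are not rectified: a ray, as slopes to the right and down, at radius r is drawn at 1 + k1 r^2 times it, then the intrinsics apply), "R" (3x3) and "t" (3): a world point X has camera coordinates R X + t. Camera axes: x right, y down, z forward; pixel columns grow to the right and rows downward; lengths in mm; the calibration is good to about 2 mm. A picture is of the moment at which its call begins. camera_model takes no time and is no camera call.
- r.finish_job(): hands the job in; it is judged then, once.
Trained networks look in the newest picture that a camera, given by its name, has taken for a name from the list of things; names that differ only in an ending like _2 or _b are one class to them, and where a whole thing is asked for, a point or a joint stands for the part that bears it (a point fixed in the world has none). Each returns a list of dicts, best first, with "p" (0 to 1); they miss things now and then, are a little off and sometimes report something else, mostly with a low value. They report only what shows in the picture. A call takes as long as a camera call. They do not tell look-alikes from the thing itself.
- spot_in(query, camera): "extent" ([left, top, right, bottom] in pixels, round what is visible of it).
The state is a dict: "t": time; "joint_pos": joint angles; "qvel": joint speeds; "joint_efforts": joint torques, N m; "ee_pos": TCP position; "ee_rot": TCP orientation; "force": force on the tool from outside, world axes, zero at the start; "torque": the same for the moment, N m; "opening": opening from 0.0 (shut) to 1.0 (fully open); "grasp_force": force on a finger pad.
Only numpy, scipy, OpenCV 4.12 (cv2) and the standard library are available. Lean on these libraries where they do the work, as an engineer would, in place of code of your own. Each camera call takes 0.05 s, during which the arm holds its last target. There are 200 camera calls.

### The job

Turn the dish carousel by gently pushing the blue pegs on its rim with the fingertips, either way round, until the dish with the red lid stands squarely in line with the yellow pointer, then take the hand away. Push only: do not touch, lift or unseat any of the dishes, do not whirl the carousel, and leave everything else on the bench where it stands.

Things in the scene. Friction and masses are not known exactly. Their poses are not given: they have to be found in the camera images.
- red_dish: round covered culture dish, 55 mm across and 16 mm high, about 35 g, the only one with a bright red lid, standing loose between low steel pins on the carousel; origin at the centre of its underside, 28 mm above the bench; its yaw means nothing. It may start in any of the five places of the carousel
- dish_a: round covered culture dish, 55 mm across and 16 mm high, about 35 g, amber, standing loose between low steel pins on the carousel; origin at the centre of its underside, 28 mm above the bench; its yaw means nothing
- dish_b: round covered culture dish, 55 mm across and 16 mm high, about 35 g, dark ochre, standing loose between low steel pins on the carousel; origin at the centre of its underside, 28 mm above the bench; its yaw means nothing
- dish_c: round covered culture dish, 55 mm across and 16 mm high, about 35 g, pale cream, standing loose between low steel pins on the carousel; origin at the centre of its underside, 28 mm above the bench; its yaw means nothing
- dish_d: round covered culture dish, 55 mm across and 16 mm high, about 35 g, olive green, standing loose between low steel pins on the carousel; origin at the centre of its underside, 28 mm above the bench; its yaw means nothing
- foot: fixed black foot of the carousel, a 190 mm disc; origin on the bench under the carousel's vertical turning axis. Its own -x axis points from the turning axis along the yellow pointer, roughly towards the robot. The pointer is a yellow block 24 mm wide, 136 to 180 mm from the axis, top 22 mm above the bench
- front_mark (a point): point in line with the yellow pointer, 72 mm from the turning axis, 28 mm above the bench: where the origin of the dish that faces the pointer lies
- platter (a joint): turn of the carousel's round grey platter about its vertical axis, rad, growing anticlockwise seen from above. It turns either way (no stop within four turns) on a stiff bearing, about 1 to 2 N at the pegs, and stays where it is left. It reads 0 at the start
- hub (a point): centre of the platter's upper face, on the turning axis, 28 mm above the bench. The platter is 260 mm across and 12 mm thick. Five dish places, 72 degrees apart, have their centres 72 mm from the axis; round each, steel pins rise 7 mm from the platter
- peg (a point): top centre of one of the five alike upright blue finger pegs near the platter's rim, 118 mm from the axis, 72 degrees apart, each midway between two dish places; 14 mm thick, top 76 mm above the bench (32 mm above the dishes' lids).
- wash_bottle: white wash bottle with a blue cap, 60 mm across, 160 mm tall; origin at the centre of its underside; bystander
- stain_jar: amber glass jar with a black cap, 52 mm across, 70 mm tall; origin at the centre of its underside; bystander
- slide_box: navy box with white lid, 76 x 116 x 40 mm; origin at the centre of its underside; bystander
- beaker: open glass beaker, 70 mm across, 85 mm tall; origin at the centre of its underside; bystander
Not all that is in view belongs to the job. What is shaped like the dish_b but purple or turquoise is not meant. Leave any turquoise look-alike of the dish_c alone.

How it is judged (in metres and radians):
On the way:
1. the carousel is pushed round ((value of joint platter above 0.15 rad or value of joint platter below -0.15 rad)), for 0.05 s.
At the end, for the whole second after the job is handed in: The centre of the red-lidded dish is within 12 mm of the mark in line with the yellow pointer, the carousel is at rest, all five dishes still lie flat in it (within 3 mm of their resting height), and the bottle, jar, box and beaker are within 20 mm of where they began (horizontal distance between red_dish and front_mark below 0.012 m and velocity of joint platter between -0.05 and 0.05 rad/s and height (world z) of red_dish between 0.025 and 0.031 m and height (world z) of dish_a between 0.025 and 0.031 m and height (world z) of dish_b between 0.025 and 0.031 m and height (world z) of dish_c between 0.025 and 0.031 m and height (world z) of dish_d between 0.025 and 0.031 m and distance of each of wash_bottle, stain_jar, slide_box, beaker from where it was at the start of the episode below 0.02 m); the robot touches nothing.
It fails at once if the robot touches a dish (contact force between any of the fingers, the arm and red_dish above 1 N or contact force between any of the fingers, the arm and dish_a above 1 N or contact force between any of the fingers, the arm and dish_b above 1 N or contact force between any of the fingers, the arm and dish_c above 1 N or contact force between any of the fingers, the arm and dish_d above 1 N).
It fails at once if a dish is lifted off the carousel, tipped or falls off it (height (world z) of any of red_dish, dish_a, dish_b, dish_c, dish_d above 0.036 m or height (world z) of any of red_dish, dish_a, dish_b, dish_c, dish_d below 0.022 m or angle between any of red_dish, dish_a, dish_b, dish_c, dish_d's own z axis and vertical above 0.25 rad).
It fails at once if the carousel is whirled faster than about half a turn a second (velocity of joint platter above 3.2 rad/s or velocity of joint platter below -3.2 rad/s).
It fails at once if something standing on the bench is shifted by more than 20 mm (distance of any of wash_bottle, stain_jar, slide_box, beaker from where it was at the start of the episode above 0.02 m).
It also fails if it takes over 51 s, if anything falls off the work surface, if the arm or the gripper's body presses on something with over 40 N, if the wrist force passes 120 N, or if a joint passes its speed limit or range.

## Working session

There is one attempt and no reset: what is moved stays moved. The work goes in short steps, Python scripts to look and compute and a tool call to move; the robot and the scene stay as the last step left them, time stands still between calls to the robot, and variables do not carry over. Pictures are saved under pics/ and viewed, at most 10 in all, crops included, and the job is handed in when it is done.

Besides the shell and the picture viewer there is one more tool, called by a JSON object that holds its "fn" and its "kwargs". drive_tool: Moves the arm, as the interface text tells. Its arguments: {"type":"object","properties":{"series":{"type":"array"},"grip_force":{"type":"number"}},"required":["series"]}

```bash
mkdir -p pics; python3 - <<'E'
from cell import r,snapshot,camera_model
import cv2
for n in("top","side"):
    cv2.imwrite(f"pics/{n}0.png",snapshot(n)[:,:,::-1])
    m=camera_model(n);print(n,{k:(v.tolist() if hasattr(v,'tolist') else v) for k,v in m.items()})
s=r.state();print(s['t'],s['ee_pos'],s['ee_rot'],s['force'])
E
```

```text
top {'fx': 384.77775526105677, 'fy': 384.77775526105677, 'cx': 254.04141583041547, 'cy': 187.74099120132124, 'k1': -0.0609441730877145, 'R': [[0.010592289033460957, -0.9997358569047277, -0.020396564220514085], [-0.9944972817620618, -0.00840632072165271, -0.10442456770221901], [0.10422552461322623, 0.021390422877882717, -0.9943236343506089]], 't': [4.183472572038167, 548.5895444732632, 1051.212148894812]}
side {'fx': 434.5768508286983, 'fy': 434.5768508286983, 'cx': 253.27853314139645, 'cy': 195.5863833307069, 'k1': -0.0020061265419553886, 'R': [[-0.7725926830527574, -0.6348513230398808, -0.00802145422316031], [-0.44407095176973865, 0.5493627533180184, -0.7078146332629498], [0.4537637445716216, -0.5432903118051697, -0.7063526748098158]], 't': [411.60495409444894, 317.5672293125371, 1107.0776156058635]}
0.1 [ 229.36464593 -634.67403911  249.65114333] [-3.14054988e+00 -4.74433396e-05  3.46795359e-01] [-0.00162205 -0.64846605 -0.97787112]
```

View pics/top0.png

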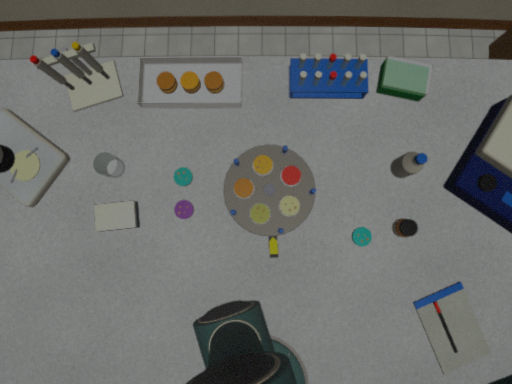

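View pics/side0.png

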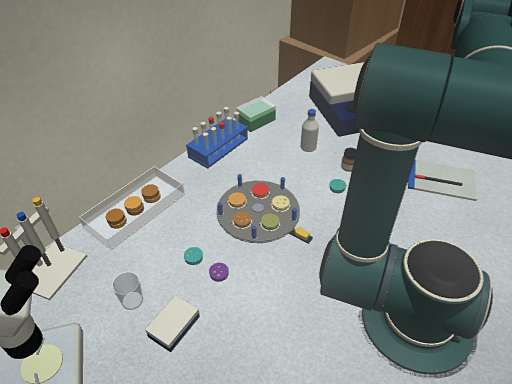

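The top view shows the carousel centred near (269,190). The red lid is at (291,175), the pointer at (273,246), and the pegs at (285,149), (312,191), (281,231), (234,212) and (237,161). The side view agrees with this layout. The shorter way to turn is clockwise, by about 130°.

```bash
cat > h.py <<'E'
import numpy as np,cv2
from cell import r,snapshot,camera_model
from scipy.optimize import least_squares
def ray(n,uv,z):
    m=camera_model(n);K=np.array([[m['fx'],0,m['cx']],[0,m['fy'],m['cy']],[0,0,1]])
    p=cv2.undistortPoints(np.array([[uv]],float),K,np.array([m['k1'],0,0,0,0]))[0,0]
    R=np.array(m['R']);c=-R.T@np.array(m['t']);d=R.T@np.array([*p,1]);return (c+d*(z-c[2])/d[2])[:2]
def blobs(im,lo,hi,box,amin):
    h=cv2.cvtColor(im,cv2.COLOR_RGB2HSV);mk=cv2.inRange(h,lo,hi)
    k=np.zeros_like(mk);k[box[1]:box[3],box[0]:box[2]]=255
    _,_,st,ce=cv2.connectedComponentsWithStats(mk&k)
    return [c for s,c in zip(st[1:],ce[1:]) if s[4]>=amin]
def measure(im,n='top',box=(215,138,325,262)):
    pg=blobs(im,(105,110,40),(125,255,255),box,6)
    rd=blobs(im,(0,170,100),(5,255,255),box,60)+blobs(im,(172,170,100),(180,255,255),box,60)
    yl=blobs(im,(22,180,80),(32,255,255),box,40)
    return pg,rd,yl
E
python3 - <<'E'
from h import *
im=snapshot('top');pg,rd,yl=measure(im)
print(len(pg),rd,yl)
P=np.array([ray('top',p,66) for p in pg]);print(pg,P.round(1))
f=lambda q:(np.hypot(*(P-q).T)-118)
s=least_squares(f,P.mean(0));c=s.x;print('hub',c,s.fun)
d=lambda p:(np.hypot(*(p-c)),np.degrees(np.arctan2(*(p-c)[::-1])))
print('pegs',[d(p) for p in P]);print('red',[d(ray('top',p,44)) for p in rd]);print('yel',[d(ray('top',p,20)) for p in yl])
import cv2
cv2.imwrite('pics/c.png',cv2.resize(im[130:270,210:330],None,fx=5,fy=4.2857,interpolation=2)[:,:,::-1])
E
```

```text
5 [array([290.87966805, 174.8340249 ])] [array([263.34532374, 163.58992806]), array([273.        , 245.97938144])]
[array([284.58823529, 147.88235294]), array([235.73333333, 160.93333333]), array([312.86666667, 190.46666667]), array([232.5, 211.5]), array([280.6, 230.4])] [[ 655.   -73.9]
 [ 617.9   59.4]
 [ 538.6 -150.5]
 [ 479.7   66. ]
 [ 430.4  -63.7]]
hub [544.31917716 -32.74080494] [ 0.11356932 -0.07188672 -0.10758788  0.0065612   0.06558976]
pegs [(np.float64(118.11356931689959), np.float64(-20.37798156564076)), (np.float64(117.92811327552566), np.float64(51.413015095434375)), (np.float64(117.89241211802576), np.float64(-92.80050728884348)), (np.float64(118.00656119822442), np.float64(123.18829065989311)), (np.float64(118.06558975936467), np.float64(-164.78545933169687))]
red [(np.float64(71.78456647579793), np.float64(-56.654920408503905))]
yel [(np.float64(76.3216024305787), np.float64(12.539907618174299)), (np.float64(158.08959712483406), np.float64(-175.56137688984379))]
```

View pics/c.png

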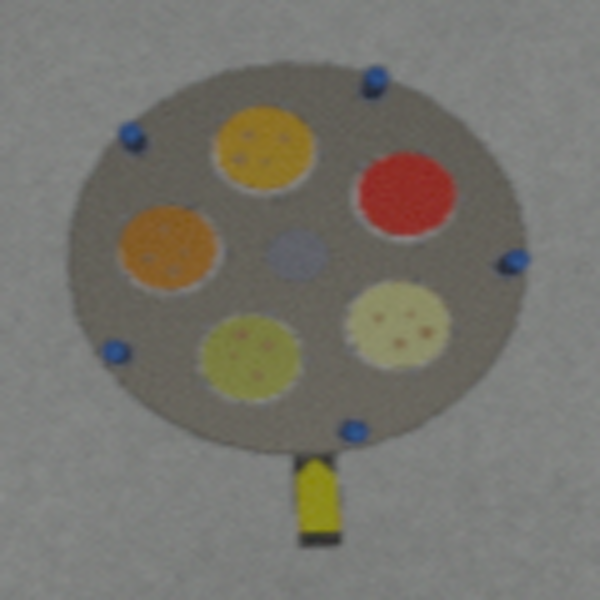

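{"fn": "drive_tool", "kwargs": {"series": [{"x": 25,"y": -19,"z": 0,"twist": -0.09,"gripper": 28},{"x": 60,"y": -46,"z": 0,"twist": -0.18,"gripper": 28},{"x": 91,"y": -70,"z": 0,"twist": -0.27,"gripper": 28},{"x": 122,"y": -94,"z": 0,"twist": -0.36,"gripper": 28},{"x": 153,"y": -118,"z": 0,"twist": -0.45,"gripper": 28},{"x": 184,"y": -142,"z": 0,"twist": -0.54,"gripper": 28},{"x": 215,"y": -165,"z": 0,"twist": -0.63,"gripper": 28},{"x": 246,"y": -189,"z": 0,"twist": -0.72,"gripper": 28},{"x": 277,"y": -213,"z": 0,"twist": -0.81,"gripper": 28},{"x": 308,"y": -237,"z": 0,"twist": -0.9,"gripper": 28},{"x": 339,"y": -261,"z": 0,"twist": -0.99,"gripper": 28},{"x": 365,"y": -281,"z": 0,"twist": -1.08,"gripper": 28}], "grip_force": 20}}

```text
t: 1.15
ee_pos: [478.0, -244.2, 250.3]
ee_rot: [3.141, -0.0, 1.432]
force: [-0.4, -0.8, 0.9]
opening: 0.329
grasp_force: 0.0
```

{"fn": "drive_tool", "kwargs": {"series": [{"x": 30,"y": 14,"z": 10,"twist": -0.05,"gripper": 28},{"x": 60,"y": 27,"z": 30,"twist": -0.095,"gripper": 28},{"x": 85,"y": 39,"z": 55,"twist": -0.095,"gripper": 28},{"x": 103.7,"y": 47,"z": 80,"twist": -0.095,"gripper": 28},{"x": 103.7,"y": 47,"z": 105,"twist": -0.095,"gripper": 28},{"x": 103.7,"y": 47,"z": 125,"twist": -0.095,"gripper": 28},{"x": 103.7,"y": 47,"z": 135,"twist": -0.095,"gripper": 28},{"x": 103.7,"y": 47,"z": 135,"twist": -0.095,"gripper": 28},{"x": 103.7,"y": 47,"z": 135,"twist": -0.095,"gripper": 28}]}}

```text
t: 1.9
ee_pos: [538.6, -150.8, 115.8]
ee_rot: [-3.141, -0.0, 1.521]
force: [0.0, -0.6, 0.3]
opening: 0.327
grasp_force: 0.0
```

```bash
python3 - <<'E'
from h import *
s=r.state();print(s['t'],s['ee_pos'],s['ee_rot'],s['opening'],s['joint_pos'])
im=snapshot('side');cv2.imwrite('pics/s1.png',cv2.resize(im[100:270,180:340],None,fx=3.5,fy=3.5,interpolation=2)[:,:,::-1])
E
```

```text
1.9 [ 538.60982783 -150.83421475  115.79815341] [-3.14149265e+00 -2.61097401e-05  1.52148632e+00] 0.3267213865881727 [-3.18654360e-01 -6.66586466e-02  1.84891630e+00 -1.47590852e-06
  1.35943835e+00 -2.69344049e-01]
```

View pics/s1.png

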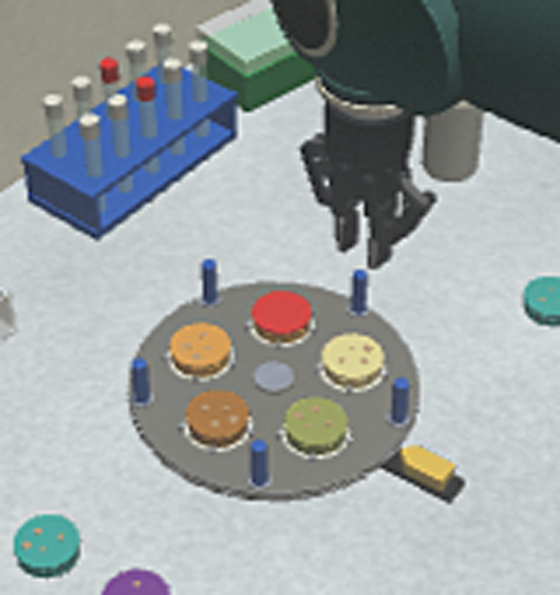

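The open fingers hang straight above the right-hand peg (crop 360,275), so I'll lower them to straddle it.

{"fn": "drive_tool", "kwargs": {"series": [{"x": 0,"y": 0,"z": 10,"twist": 0},{"x": 0,"y": 0,"z": 22,"twist": 0},{"x": 0,"y": 0,"z": 33,"twist": 0},{"x": 0,"y": 0,"z": 41,"twist": 0},{"x": 0,"y": 0,"z": 41,"twist": 0},{"x": 0,"y": 0,"z": 41,"twist": 0}]}}

```text
invalid input at $.series[0]: expected keys x, y, z, twist, gripper
```

```bash
python3 - <<'E'
from math import *
# tool x radial inward (yaw=phi+pi); hub lies at x=+118 along tool x. clockwise turn: a
for a in range(3,61,3):
    b=radians(a); print(a,'x',round(118*(1-cos(b)),1),'|y|',round(118*sin(b),1),'tw',round(b,3))
E
```

```text
3 x 0.2 |y| 6.2 tw 0.052
6 x 0.6 |y| 12.3 tw 0.105
9 x 1.5 |y| 18.5 tw 0.157
12 x 2.6 |y| 24.5 tw 0.209
15 x 4.0 |y| 30.5 tw 0.262
18 x 5.8 |y| 36.5 tw 0.314
21 x 7.8 |y| 42.3 tw 0.367
24 x 10.2 |y| 48.0 tw 0.419
27 x 12.9 |y| 53.6 tw 0.471
30 x 15.8 |y| 59.0 tw 0.524
33 x 19.0 |y| 64.3 tw 0.576
36 x 22.5 |y| 69.4 tw 0.628
39 x 26.3 |y| 74.3 tw 0.681
42 x 30.3 |y| 79.0 tw 0.733
45 x 34.6 |y| 83.4 tw 0.785
48 x 39.0 |y| 87.7 tw 0.838
51 x 43.7 |y| 91.7 tw 0.89
54 x 48.6 |y| 95.5 tw 0.942
57 x 53.7 |y| 99.0 tw 0.995
60 x 59.0 |y| 102.2 tw 1.047
```

{"fn": "drive_tool", "kwargs": {"series": [{"x": 0,"y": 0,"z": 10,"twist": 0,"gripper": 28},{"x": 0,"y": 0,"z": 22,"twist": 0,"gripper": 28},{"x": 0,"y": 0,"z": 33,"twist": 0,"gripper": 28},{"x": 0,"y": 0,"z": 41,"twist": 0,"gripper": 28},{"x": 0,"y": 0,"z": 41,"twist": 0,"gripper": 28},{"x": 0,"y": 0,"z": 41,"twist": 0,"gripper": 28}]}}

```text
t: 2.45
ee_pos: [538.3, -150.5, 73.6]
ee_rot: [-3.14, -0.0, 1.522]
force: [-0.1, -0.4, 0.5]
opening: 0.33
grasp_force: 0.0
```

{"fn": "drive_tool", "kwargs": {"series": [{"x": 0,"y": -3,"z": 0,"twist": 0.026,"gripper": 28},{"x": 0.2,"y": -6.2,"z": 0,"twist": 0.052,"gripper": 28},{"x": 0.6,"y": -12.3,"z": 0,"twist": 0.105,"gripper": 28},{"x": 1.5,"y": -18.5,"z": 0,"twist": 0.157,"gripper": 28},{"x": 2.6,"y": -24.5,"z": 0,"twist": 0.209,"gripper": 28},{"x": 4.0,"y": -30.5,"z": 0,"twist": 0.262,"gripper": 28},{"x": 5.8,"y": -36.5,"z": 0,"twist": 0.314,"gripper": 28},{"x": 7.8,"y": -42.3,"z": 0,"twist": 0.367,"gripper": 28},{"x": 10.2,"y": -48,"z": 0,"twist": 0.419,"gripper": 28},{"x": 12.9,"y": -53.6,"z": 0,"twist": 0.471,"gripper": 28},{"x": 15.8,"y": -59,"z": 0,"twist": 0.524,"gripper": 28},{"x": 15.8,"y": -59,"z": 0,"twist": 0.524,"gripper": 28}]}}

```text
t: 3.45
ee_pos: [479.8, -131.6, 74.9]
ee_rot: [3.141, -0.0, 0.994]
force: [0.4, 0.6, 0.5]
opening: 0.324
grasp_force: 0.0
```

```bash
python3 - <<'E'
from h import *
s=r.state();print(s['t'],s['ee_pos'],s['ee_rot'],s['force'],s['joint_pos'])
c=np.array([544.32,-32.74]);d=lambda p:(np.hypot(*(p-c)),np.degrees(np.arctan2(*(p-c)[::-1])))
im=snapshot('top');pg,rd,yl=measure(im);print([d(ray('top',p,66)) for p in pg],[d(ray('top',p,44)) for p in rd],d(s['ee_pos'][:2]))
im=snapshot('side');cv2.imwrite('pics/s2.png',cv2.resize(im[100:270,180:340],None,fx=3.5,fy=3.5,interpolation=2)[:,:,::-1])
E
```

```text
3.45 [ 479.83878937 -131.64212853   74.85324126] [ 3.14081942e+00 -2.48617262e-04  9.93794196e-01] [0.4475322  0.62961343 0.54065184] [-3.19053761e-01 -1.72695003e-01  2.01523548e+00  4.47949029e-05
  1.29824110e+00  2.57936425e-01]
[(np.float64(117.1534609303956), np.float64(23.62523571751717)), (np.float64(117.5747457389433), np.float64(-48.60580582956617)), (np.float64(117.79697929490918), np.float64(95.35312425033395)), (np.float64(117.69880021206231), np.float64(167.20127475208628))] [] (np.float64(118.06547993609733), np.float64(-123.10314013984011))
```

View pics/s2.png

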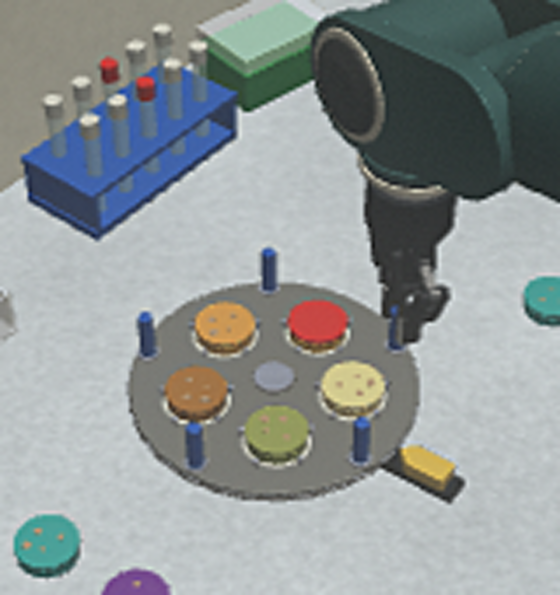

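The carousel turned 28° and the dishes are still seated. The push works, so I'll carry on.

{"fn": "drive_tool", "kwargs": {"series": [{"x": 0.2,"y": -6.2,"z": 0,"twist": 0.052,"gripper": 28},{"x": 0.6,"y": -12.3,"z": 0,"twist": 0.105,"gripper": 28},{"x": 1.5,"y": -18.5,"z": 0,"twist": 0.157,"gripper": 28},{"x": 2.6,"y": -24.5,"z": 0,"twist": 0.209,"gripper": 28},{"x": 4.0,"y": -30.5,"z": 0,"twist": 0.262,"gripper": 28},{"x": 5.8,"y": -36.5,"z": 0,"twist": 0.314,"gripper": 28},{"x": 7.8,"y": -42.3,"z": 0,"twist": 0.367,"gripper": 28},{"x": 10.2,"y": -48,"z": 0,"twist": 0.419,"gripper": 28},{"x": 12.9,"y": -53.6,"z": 0,"twist": 0.471,"gripper": 28},{"x": 15.8,"y": -59,"z": 0,"twist": 0.524,"gripper": 28},{"x": 19,"y": -64.3,"z": 0,"twist": 0.576,"gripper": 28},{"x": 22.5,"y": -69.4,"z": 0,"twist": 0.628,"gripper": 28}]}}

```text
t: 4.55
ee_pos: [434.5, -75.5, 74.6]
ee_rot: [3.141, -0.0, 0.368]
force: [0.4, -1.0, -0.4]
opening: 0.324
grasp_force: 0.7
```

{"fn": "drive_tool", "kwargs": {"series": [{"x": 0.2,"y": -6.2,"z": 0,"twist": 0.052,"gripper": 28},{"x": 0.6,"y": -12.3,"z": 0,"twist": 0.105,"gripper": 28},{"x": 1.5,"y": -18.5,"z": 0,"twist": 0.157,"gripper": 28},{"x": 2.6,"y": -24.5,"z": 0,"twist": 0.209,"gripper": 28},{"x": 4.0,"y": -30.5,"z": 0,"twist": 0.262,"gripper": 28},{"x": 5.8,"y": -36.5,"z": 0,"twist": 0.314,"gripper": 28},{"x": 7.8,"y": -42.3,"z": 0,"twist": 0.367,"gripper": 28},{"x": 10.2,"y": -48,"z": 0,"twist": 0.419,"gripper": 28},{"x": 12.9,"y": -53.6,"z": 0,"twist": 0.471,"gripper": 28},{"x": 15.8,"y": -59,"z": 0,"twist": 0.524,"gripper": 28},{"x": 15.8,"y": -59,"z": 0,"twist": 0.524,"gripper": 28}]}}

```text
t: 5.47
ee_pos: [428.0, -14.2, 74.5]
ee_rot: [-3.141, -0.0, -0.155]
force: [-0.1, -0.7, 0.5]
opening: 0.325
grasp_force: 0.0
```

```bash
python3 - <<'E'
from h import *
s=r.state();print(s['t'],s['ee_pos'],s['ee_rot'],s['force'],s['joint_pos'])
c=np.array([544.32,-32.74]);d=lambda p:(np.hypot(*(p-c)),np.degrees(np.arctan2(*(p-c)[::-1])))
im=snapshot('top');pg,rd,yl=measure(im);print([d(ray('top',p,66)) for p in pg],[d(ray('top',p,44)) for p in rd],d(s['ee_pos'][:2]))
im=snapshot('side');cv2.imwrite('pics/s3.png',cv2.resize(im[100:270,180:340],None,fx=3.5,fy=3.5,interpolation=2)[:,:,::-1])
E
```

```text
5.4667 [428.04775225 -14.18029013  74.54312941] [-3.14146088e+00 -2.89241324e-04 -1.55197521e-01] [-0.07606725 -0.66520338  0.481855  ] [-9.27629216e-02 -3.47309390e-01  2.15484155e+00  1.16728998e-04
  1.33376359e+00  1.63320351e+00]
[(np.float64(117.29766732037486), np.float64(29.7038468436525)), (np.float64(117.6444633288362), np.float64(-42.26137818181858)), (np.float64(117.48949757351171), np.float64(101.78695405266467)), (np.float64(117.89985621985537), np.float64(-114.67115575279293))] [(np.float64(60.25571462836583), np.float64(-143.29970119861318))] (np.float64(117.74420761433635), np.float64(170.93079292472228))
```

View pics/s3.png

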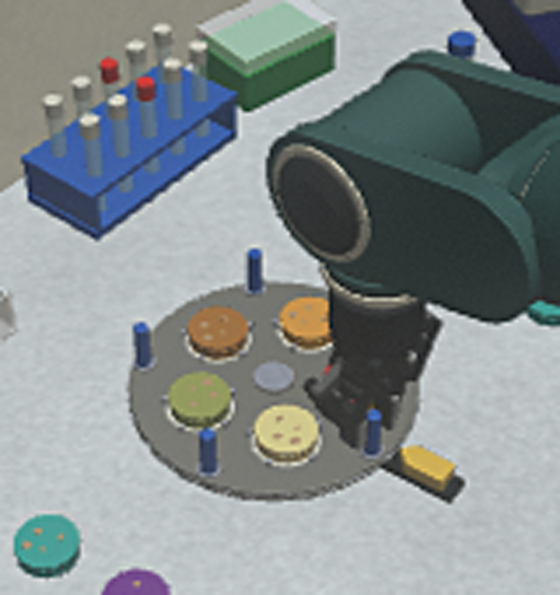

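The carousel has turned about 93.7° and about 25° remain.

{"fn": "drive_tool", "kwargs": {"series": [{"x": 0.2,"y": -6.2,"z": 0,"twist": 0.052,"gripper": 28},{"x": 0.6,"y": -12.3,"z": 0,"twist": 0.105,"gripper": 28},{"x": 1.5,"y": -18.5,"z": 0,"twist": 0.157,"gripper": 28},{"x": 2.6,"y": -24.5,"z": 0,"twist": 0.209,"gripper": 28},{"x": 4.0,"y": -30.5,"z": 0,"twist": 0.262,"gripper": 28},{"x": 5.8,"y": -36.5,"z": 0,"twist": 0.314,"gripper": 28},{"x": 7.8,"y": -42.3,"z": 0,"twist": 0.367,"gripper": 28},{"x": 9.8,"y": -46.9,"z": 0,"twist": 0.407,"gripper": 28},{"x": 11.2,"y": -50.0,"z": 0,"twist": 0.438,"gripper": 28},{"x": 11.2,"y": -50.0,"z": 0,"twist": 0.438,"gripper": 28},{"x": 11.2,"y": -50.0,"z": 0,"twist": 0.438,"gripper": 28}]}}

```text
t: 6.48
ee_pos: [446.5, 32.7, 74.3]
ee_rot: [3.142, 0.0, -0.59]
force: [0.4, 0.1, 0.2]
opening: 0.323
grasp_force: 0.0
```

```bash
python3 - <<'E'
from h import *
s=r.state();print(s['t'],s['ee_pos'],s['ee_rot'],s['force'],s['joint_pos'])
c=np.array([544.32,-32.74]);d=lambda p:(np.hypot(*(p-c)),np.degrees(np.arctan2(*(p-c)[::-1])))
im=snapshot('top');pg,rd,yl=measure(im);P=[d(ray('top',p,66)) for p in pg];print(P,d(s['ee_pos'][:2]))
print('red by pegs',[(a+36+175.56+36)%72-36 for _,a in P])
E
```

```text
6.4833 [446.51406687  32.73888655  74.27646095] [ 3.14153164e+00  7.90395301e-05 -5.89721334e-01] [0.35239492 0.06708201 0.19370271] [ 1.62061981e-02 -2.95411759e-01  2.11633939e+00 -5.30468140e-06
  1.32076474e+00  2.17672517e+00]
[(np.float64(117.53477007938002), np.float64(5.449612648002699)), (np.float64(117.70909219380678), np.float64(-66.38246398099805)), (np.float64(117.73826539627345), np.float64(77.7586273387363)), (np.float64(117.8633163773143), np.float64(-138.78331284254884))] (np.float64(117.70082896607818), np.float64(146.19857564118672))
red by pegs [np.float64(1.009612648002701), np.float64(1.1775360190019342), np.float64(1.3186273387362917), np.float64(0.776687157451164)]
```

{"fn": "drive_tool", "kwargs": {"series": [{"x": 0,"y": 2,"z": 0,"twist": 0,"gripper": 28},{"x": 0,"y": 4,"z": 0,"twist": 0,"gripper": 28},{"x": 0,"y": 4,"z": 0,"twist": 0,"gripper": 28},{"x": 0,"y": 4,"z": -10,"twist": 0,"gripper": 28},{"x": 0,"y": 4,"z": -30,"twist": 0,"gripper": 28},{"x": 0,"y": 4,"z": -60,"twist": 0,"gripper": 28},{"x": 0,"y": 4,"z": -90,"twist": 0,"gripper": 28},{"x": 0,"y": 4,"z": -120,"twist": 0,"gripper": 28},{"x": 0,"y": 4,"z": -150,"twist": 0,"gripper": 28},{"x": 0,"y": 4,"z": -175,"twist": 0,"gripper": 28},{"x": 0,"y": 4,"z": -190,"twist": 0,"gripper": 28}]}}

```text
t: 7.45
ee_pos: [444.4, 29.7, 268.1]
ee_rot: [-3.14, -0.003, -0.592]
force: [0.8, 0.1, 0.8]
opening: 0.324
grasp_force: 0.0
```

{"fn": "drive_tool", "kwargs": {"series": [{"x": -15,"y": -15,"z": 0,"twist": 0,"gripper": 28},{"x": -35,"y": -35,"z": 0,"twist": 0,"gripper": 28},{"x": -60,"y": -60,"z": 0,"twist": 0,"gripper": 28},{"x": -85,"y": -85,"z": 0,"twist": 0,"gripper": 28},{"x": -110,"y": -110,"z": 0,"twist": 0,"gripper": 28},{"x": -130,"y": -130,"z": 0,"twist": 0,"gripper": 28},{"x": -150,"y": -150,"z": 0,"twist": 0,"gripper": 28},{"x": -165,"y": -165,"z": 0,"twist": 0,"gripper": 28},{"x": -175,"y": -175,"z": 0,"twist": 0,"gripper": 28},{"x": -175,"y": -175,"z": 0,"twist": 0,"gripper": 28}]}}

```text
t: 8.28
ee_pos: [395.9, 274.5, 264.0]
ee_rot: [3.141, 0.001, -0.59]
force: [-0.5, -0.6, 0.1]
opening: 0.325
grasp_force: 0.0
```

```bash
python3 - <<'E'
from h import *
s=r.state();print(s['t'],s['ee_pos'],s['force'])
c=np.array([544.32,-32.74]);d=lambda p:(np.hypot(*(p-c)),np.degrees(np.arctan2(*(p-c)[::-1])))
im=snapshot('top');pg,rd,yl=measure(im);P=[d(ray('top',p,66)) for p in pg]
print('red by pegs',[(a+36+175.56+36)%72-36 for _,a in P],[d(ray('top',p,44)) for p in rd],[d(ray('top',p,20)) for p in yl])
cv2.imwrite('pics/t4.png',im[:,:,::-1])
E
```

```text
8.2833 [395.93128716 274.45448581 263.96349015] [-0.46007482 -0.57209822  0.07755226]
red by pegs [np.float64(1.0100830901354243), np.float64(0.9710746306016063), np.float64(1.2449822070000778), np.float64(0.776687157451164), np.float64(1.0645163482947737)] [(np.float64(71.66738253805435), np.float64(-174.36496206863532))] [(np.float64(158.31270981993552), np.float64(-175.57704605044256))]
```

View pics/t4.png

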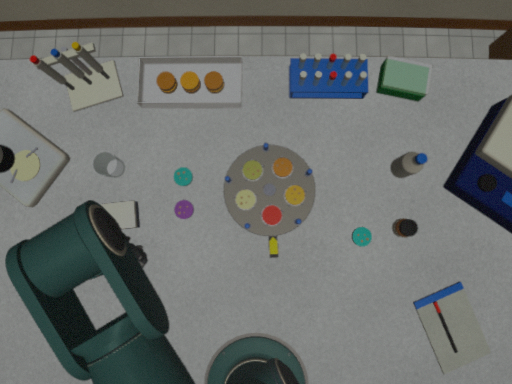

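The red dish, at pixel (272,215), is within 1.2° of the pointer at (273,246), which is about 1.5 mm. The hand is clear and nothing else has moved.

```bash
python3 -c "
from cell import r
print(r.finish_job())"
```

```text
the job is handed in; nothing more can be done
None
```

I handed the job in with the red-lidded dish about 1.5 mm from the mark in line with the pointer, all five dishes in place in the last top view, and the hand well clear; the hand-in returned no verdict.

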